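Clear the soap cutter's catch tray, then hold its wire frame open for the next loaf

TASK

The next loaf of soap is about to go into the wire cutter: first move the two lavender bars from the cutter's catch tray into the green tub standing beside it, laying them down gently (they are fresh and soft), flat on its floor and not on top of one another. Then lift the cutter's wire frame by its black handle and hold it open at 45 degrees, so that a colleague can slide the loaf under the wires; the frame has no stay and falls shut when let go, so finish with the gripper still holding the handle there, and do not let the frame drop. Keep the tub upright and leave the other things on the bench alone.

Things in the scene. Friction and masses are not known exactly. Their poses are not given: they have to be found in the camera images.
- cutter: bench-top wire cutter for soap loaves, fixed. Origin: centre of its slotted white bed, at bench height; z up, x from the handle (front) to the hinge (back), y from the bed to the catch tray. Base plate x -95 to +120, y -128 to +128 mm; bed top 55 mm high; white slotted fence 102 mm high at x = +64 mm.
- catch_tray (a point): centre of the floor of the shallow stainless catch tray beside the bed (part of the cutter, same axes). Flat floor 21 mm above the bench, 200 mm in x by 148 mm in y; lip on three sides 11 mm above the floor; on the bed side a sheet chute rises to 36 mm above the bench.
- wire_frame (a joint): hinge angle of the aluminium wire frame, rad: 0 = shut (level, wires in the bed's slots), grows as its front is lifted; 0.785 = 45 degrees; stop at 1.4. No spring, stay or latch: falls shut unless held (about 0.5 kg, 3 N at the handle). Frame 219 mm wide, reaching 207 mm in front of the hinge; side arms and front bar 16 mm high, centred on the hinge's height when shut.
- frame_hinge (a point): middle of the frame's hinge axis, which runs along the cutter's y; at x = +100 mm, z = 48 mm in the cutter's frame. Does not move with the frame.
- frame_handle (a point): centre of the black round handle bar at the frame's front, 18 mm thick, 130 mm long along cutter y, rigid with the frame. Shut: 252 mm in front of the hinge axis, 10 mm above it, 58 mm above the bench. Rods at y = +-56 mm join it to the frame, 36 mm free behind it, nothing below or in front. It can turn between the fingers, so the gripper may keep its direction as the frame swings.
- bar_a: lavender soap bar, 73 x 53 x 26 mm (x, y, z), about 0.1 kg, lying flat in the catch tray. Origin: centre of the underside.
- bar_b: lavender soap bar, 71 x 51 x 28 mm (x, y, z), about 0.1 kg, lying flat in the catch tray, roughly end to end with the other (along the cutter's x). Origin: centre of the underside.
- tub: loose open lime green plastic tub, 230 x 324 x 95 mm (x, y, z) over its rim, 0.6 kg. Origin: centre of the underside. Flat inner floor 5 mm above the origin, about 145 mm in x by 230 mm in y, walls sloping outward.
- loaf: bystander: cream soap loaf, 73 x 196 x 53 mm, on a wooden board at the right; leave alone. Origin: centre of the underside.
- cup: bystander: white porcelain cup, 88 x 110 x 61 mm, at the front right; leave alone. Origin: underside.
- stamp: bystander: turned wooden soap stamp, 39 mm wide, 60 mm high, right of the cutter; leave alone. Origin: underside.
- cream_bar: bystander: cream soap bar, 72 x 54 x 30 mm, on the bench right of the cutter; leave alone. Origin: underside.
Things that resemble listed ones, but are neither listed nor needed, are in the scene too. Leave any orange or yellow look-alike of the bar_b alone.

How it is judged:
By the outcome, as a careful person would: the job done as asked, in the order asked, and still so for the second after the job is handed in, while the arm keeps its last pose, push and grip.
It also fails if it takes over 70 s, if anything falls off the work surface, if the arm or the gripper's body presses on something with over 40 N, if the wrist force passes 120 N, or if a joint passes its speed limit or range.

ROBOT

A 6-joint arm with a two-finger parallel gripper is mounted at the origin on a cart in front of the work surface, level with it; the furniture and walls round the work are solid. World frame = base frame: x ahead of the robot, y to its left, z up, the work surface at z = 0. Lengths are in mm, angles in degrees, forces in N, time in s.
With the tool pointing down it reaches from about 275 to 825 mm from the base axis. Payload 5.2 kg.
Tool frame: the origin (TCP) lies between the finger pads; the fingertips stand 22 mm ahead of it and the grasp point (between the pads) lies 3 mm ahead of it; x points along the fingers, y is the direction in which the jaws open and shut, and the axes are right-handed (so a half turn about x gives the same grasp; the last joint's range is limited). The gripper opens to 93 mm and grips with 3 to 60 N. Pads are 15 mm wide; open, the fingers measure 128 mm over their backs; the gripper's body (75 mm by 188 mm) begins 65 mm behind the grasp point.
Start: joints at [54.213, 14.817, 87.949, -0, 77.235, -11.62], TCP at [225.151, 501.809, 240.653] pointing down, gripper open.
Joint ranges: [-179.93, 179.93], [-52.35, 119.4], [10.71, 147.94], [-69.91, 249.91], [12.55, 155.21], [-178.61, 178.61]. Speed limits (degrees/s): [147.25, 147.25, 180, 180, 180, 180].

INTERFACE

Orientations are given as a 3x3 rotation matrix whose columns are the frame's x, y, z axes.
In Python, from cell import robot gives the robot as it stands.
- The arm moves only by the tool apply_moves, never from a script. Its argument "motion" is a list that holds one entry, the list of rows, each a list of 4 numbers: the shift along the tool's x, y, z in m, then the turn about the tool's x in rad. A call has exactly 5 rows; each row is the pose to reach, as a shift and turn from the pose commanded when the call began, along the tool's axes at that moment; what a row does not reach only later rows make up. A row lasts 1/10 s, in which the tool goes at most 50 mm and 8.59 degrees, less where a joint would pass 70% of its speed; a pose out of reach is approached as far as the arm can. A call with a gripper value outside its range is refused whole. "hand" is the closure, from -1 (fully open) to 1 (shut), set as the call begins (left out, the last holds). The fingers move at their own pace and stop on an object; the grip force is fixed at half the most. Time passes only in rows, so rows that repeat a pose let the fingers close, or fill a call up. It gives the time, the measured TCP pose, the force and the opening at its end, in the units of the state.
- robot.sense(): the state, without advancing time (a new reading comes with each control period).
- robot.get_image(name): name is "side" or "top"; returns a dict with "frame" (384x512x3 uint8, red, green, blue), "fx", "fy", "cx", "cy" (pixels), "eye" and "attitude" of the camera in the world. Camera axes: x right, y down, z forward; pixel columns grow to the right and rows downward; lengths in mm; the calibration is good to about 2 mm. A picture is of the moment at which its call begins. There is no depth.
- robot.job_done(): hands the job in, once; it reports no verdict.
The state is a dict: "time": time; "joint_positions": joint angles; "dq": joint speeds; "effort": joint torques, N m; "eef_pos": TCP position; "eef_rot": TCP orientation; "force": force on the tool from outside, world axes, zero at the start; "torque": the same for the moment, N m; "opening": finger opening in mm.
Only numpy, scipy, OpenCV 4.12 (cv2) and the standard library are available. Lean on these libraries where they do the work, as an engineer would, in place of code of your own. Each camera call takes 0.05 s, during which the arm holds its last target.

## Working session

There is one attempt and no reset: what is moved stays moved. The work goes in short steps, Python scripts to look and compute and a tool call to move; the robot and the scene stay as the last step left them, time stands still between calls to the robot, and variables do not carry over. Pictures are saved under pics/ and viewed, and the job is handed in when it is done.

Besides the shell and the picture viewer there is one more tool, called after ">>>" as name(argument=value, ...), one argument or row to a line, values as JSON. apply_moves: Moves the arm, as the interface text tells. Its arguments: {"type":"object","properties":{"motion":{"type":"array","items":{"type":"array","items":{"type":"array","items":{"type":"number"}}}},"hand":{"type":"number"}},"required":["motion"]}

```bash
ls; mkdir -p pics; python3 - <<'E'
from cell import robot
import cv2
for n in("side","top"):
    d=robot.get_image(n); cv2.imwrite(f"pics/{n}0.png",cv2.resize(d["frame"][:,:,::-1],(800,600),interpolation=cv2.INTER_CUBIC))
    print({k:v for k,v in d.items() if k!="frame"})
print(robot.sense())
E
```

```text
pics
{'fx': 497.46188335960863, 'fy': 497.46188335960863, 'cx': 256.1545965519071, 'cy': 193.09957740936946, 'eye': array([ -42.95983438, 1042.91260033, 1709.30402141]), 'attitude': array([[-0.920387  , -0.29404491,  0.25773116],
       [-0.39063198,  0.72040456, -0.57308283],
       [-0.01715861, -0.62813602, -0.77791434]])}
{'fx': 445.31885973621934, 'fy': 445.31885973621934, 'cx': 254.93442264357026, 'cy': 181.01769054800945, 'eye': array([ 189.40100451, -127.94620712, 1527.18363562]), 'attitude': array([[-2.34481203e-02, -9.74269517e-01,  2.24163097e-01],
       [-9.99725020e-01,  2.27918718e-02, -5.51494221e-03],
       [ 2.63943502e-04, -2.24230772e-01, -9.74536039e-01]])}
{'time': 0.1, 'joint_positions': array([ 5.42120860e+01,  1.48551605e+01,  8.80026275e+01,  2.65078999e-04,
        7.72356065e+01, -1.16205855e+01]), 'dq': array([ 0.03867963, -0.00972936, -0.12197109,  0.05060918, -0.0436871 ,
        0.07530093]), 'effort': array([ 1.14376613e-03, -4.38208652e+01, -2.84645212e+01,  7.18659139e-02,
        3.61646467e-02, -9.69482448e-05]), 'eef_pos': array([224.89211703, 501.43278433, 239.91536372]), 'eef_rot': array([[-9.56886542e-04,  4.09403026e-01,  9.12353137e-01],
       [-1.31963005e-03,  9.12352243e-01, -4.09404009e-01],
       [-9.99998671e-01, -1.59572181e-03, -3.32757045e-04]]), 'force': array([ 0.2098686 , -0.05939288,  0.09362161]), 'torque': array([ 0.0108009 , -0.04021157,  0.06336914]), 'opening': 93.06126502490662}
```

View pics/side0.png

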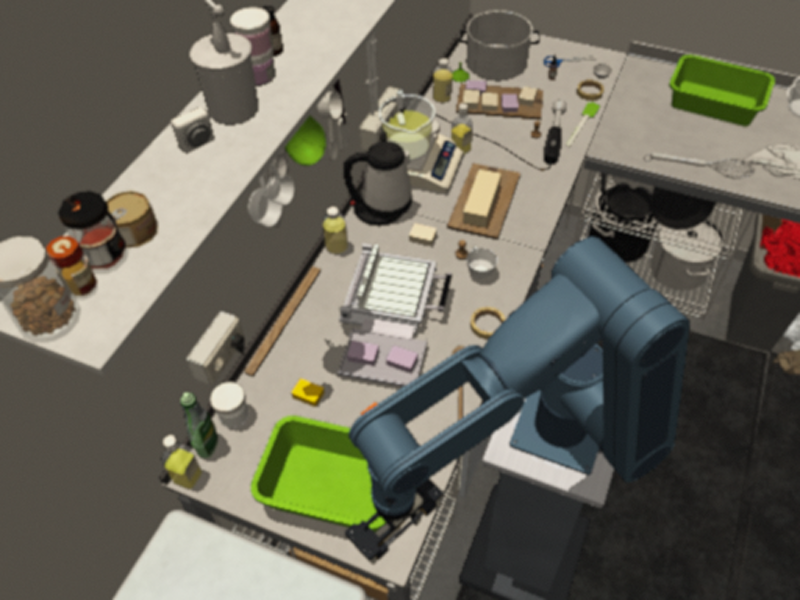

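View pics/top0.png

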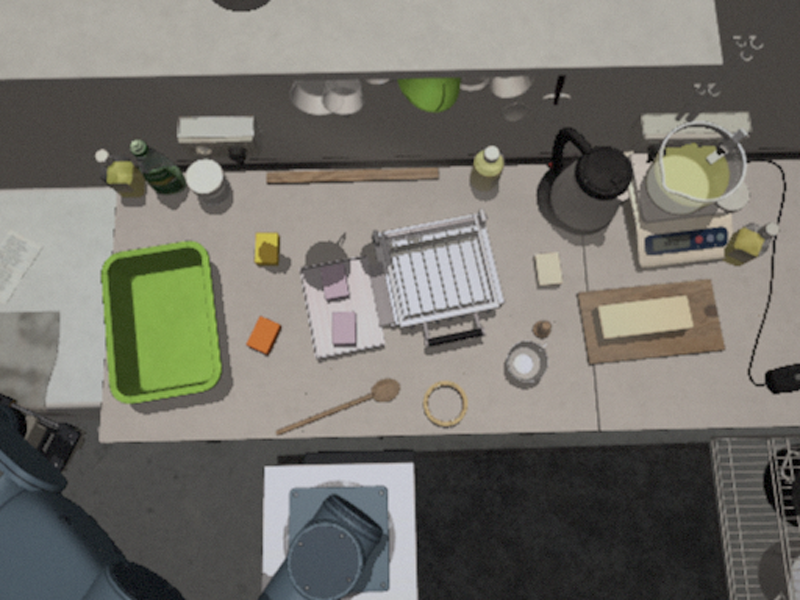

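The side view shows the cutter at (390,285), the catch tray with two lavender bars at (362,352) and (402,357), and the green tub at (320,470). The top view has the same bars at (335,287) and (343,328), with orange (264,335) and yellow (267,248) look-alikes on the bench. I'll enlarge the cutter and tray area.

```bash
cat > h.py <<'E'
import numpy as np,cv2
from cell import robot
def ray(d,u,v):
    r=d["attitude"]@np.array([(u-d["cx"])/d["fx"],(v-d["cy"])/d["fy"],1.]); return d["eye"],r
def onz(d,u,v,z):
    e,r=ray(d,u,v); return e+r*(z-e[2])/r[2]
def proj(d,p):
    c=d["attitude"].T@(np.asarray(p,float)-d["eye"]); return np.array([d["fx"]*c[0]/c[2]+d["cx"],d["fy"]*c[1]/c[2]+d["cy"]])
def crop(d,x0,y0,x1,y1,s,fn):
    cv2.imwrite(fn,cv2.resize(np.ascontiguousarray(d["frame"][y0:y1,x0:x1,::-1]),None,fx=s,fy=s,interpolation=cv2.INTER_CUBIC))
E
python3 - <<'E'
from h import *
import pickle
D={n:robot.get_image(n) for n in("side","top")}
pickle.dump(D,open("d0.pkl","wb"))
crop(D["top"],180,125,330,240,5,"pics/top_c.png")
crop(D["side"],190,145,310,255,5,"pics/side_c.png")
for n,d in D.items():
    hsv=cv2.cvtColor(d["frame"],cv2.COLOR_RGB2HSV)
    m=cv2.inRange(hsv,(130,25,70),(175,120,255))
    k,l,st,c=cv2.connectedComponentsWithStats(m)
    for i in range(1,k):
        if st[i,4]>40: 
            ct=cv2.findContours((l==i).astype('uint8'),0,2)[0][0]
            print(n,st[i],c[i],cv2.minAreaRect(ct),onz(d,*c[i],48))
    m=cv2.inRange(hsv,(35,150,80),(60,255,255))
    k,l,st,c=cv2.connectedComponentsWithStats(m)
    i=1+np.argmax(st[1:,4]); print(n,'tub',st[i],c[i])
    if n=="top":
        ct=cv2.findContours((l==i).astype('uint8'),0,2)[0][0]; r=cv2.minAreaRect(ct); print(r)
        for p in cv2.boxPoints(r): print(onz(d,*p,95))
E
```

```text
side [162  38  12  16  99] [166.82828283  46.14141414] ((168.5882568359375, 45.852943420410156), (13.096923828125, 12.369316101074219), 75.96376037597656) [1394.4770357 -974.9881449   48.       ]
side [299  52  12   7  63] [304.63492063  54.23809524] ((304.5, 55.0), (6.0, 11.0), 90.0) [  644.69699166 -1190.2524521     48.        ]
side [321  61  10  10  89] [325.84269663  65.40449438] ((325.5, 65.5), (9.0, 9.0), 90.0) [  505.2157923  -1138.04842276    48.        ]
side [222 218  20  15 232] [231.70689655 225.31465517] ((231.65386962890625, 225.23077392578125), (18.631032943725586, 13.139781951904297), 11.309932708740234) [533.84324506  12.43964532  48.        ]
side [248 222  19  16 217] [256.93548387 229.19815668] ((256.75, 229.25001525878906), (18.024982452392578, 12.649110794067383), 18.434947967529297) [431.00609301  -8.9548607   48.        ]
side tub [ 161  266   80   71 3613] [203.89039579 303.13091614]
top [205 168  18  24 313] [213.90734824 180.15974441] ((213.76925659179688, 179.6538543701172), (22.078182220458984, 15.504340171813965), 82.87498474121094) [535.91619127   3.47040225  48.        ]
top [213 200  15  21 296] [219.99324324 210.13851351] ((220.0, 210.0), (20.0, 14.0), 90.0) [432.07721465 -16.66993868  48.        ]
top tub [257  52   5   3   6] [258.66666667  53.        ]
((258.7941589355469, 53.32353591918945), (4.123105525970459, 1.697749376296997), 14.03624439239502)
[ 980.27588912 -152.71803416   95.        ]
[ 986.63691773 -154.32881271   95.        ]
[ 982.42350412 -168.36537847   95.        ]
[ 976.06981247 -166.74270232   95.        ]
```

View pics/top_c.png

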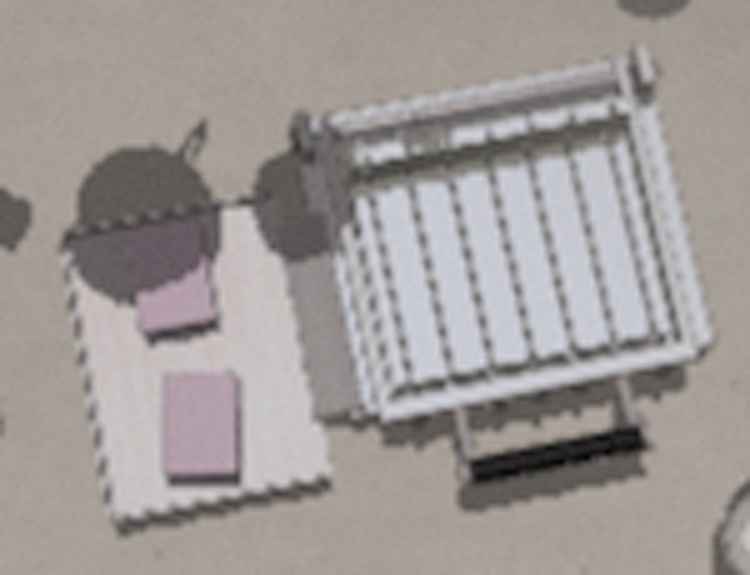

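View pics/side_c.png

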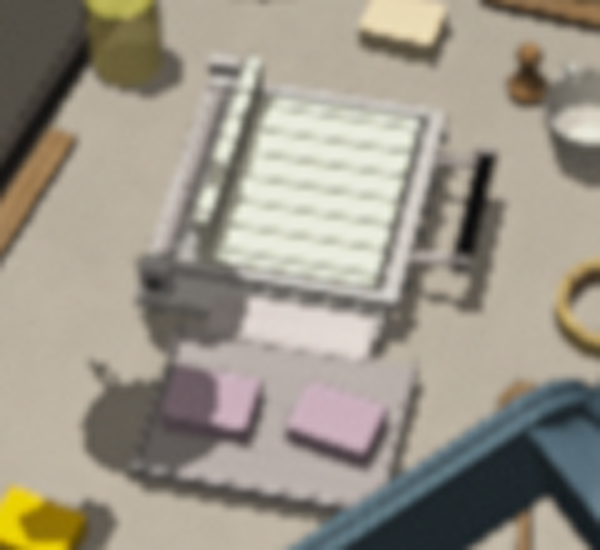

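The two lavender bars in the tray are top crop (202,421) and (175,280), the rear one half in shadow. The dark discs are only shadows. The orange and yellow blocks lie on the bare bench, so they aren't the bars. Next I'll locate everything from corner points.

```bash
python3 - <<'E'
from h import *
import pickle
D=pickle.load(open("d0.pkl","rb"))
T=lambda x,y,z:onz(D["top"],x/5+180-.4,y/5+125-.4,z)[:2].round(1)
S=lambda x,y,z:onz(D["side"],x/5+190-.4,y/5+145-.4,z)[:2].round(1)
print("front bar T",[T(*p,48) for p in((165,373),(238,373),(240,470),(165,470))])
print("front bar S",[S(*p,48) for p in((310,383),(387,402),(370,450),(288,425))])
print("back bar T",[T(*p,48) for p in((130,228),(203,215),(214,318),(145,333))])
print("back bar S",[S(*p,48) for p in((175,368),(263,378),(248,432),(163,415))])
print("handle T",[T(*p,64) for p in((472,468),(643,438))],"S",[S(*p,64) for p in((487,155),(464,252))])
print("frame T",[T(*p,56) for p in((382,416),(712,345))],"S",[S(*p,56) for p in((440,112),(395,300))])
print("tray T",[T(*p,32) for p in((118,527),(330,482),(65,235),(255,200))],"S",[S(*p,32) for p in((400,508),(138,468),(415,368),(180,348))])
for n,d in D.items():
    hsv=cv2.cvtColor(d["frame"],cv2.COLOR_RGB2HSV)
    m=cv2.inRange(hsv,(30,110,40),(65,255,255))
    k,l,st,c=cv2.connectedComponentsWithStats(m)
    j=np.argsort(-st[1:,4])[:3]+1
    for i in j:
        ct=cv2.findContours((l==i).astype('uint8'),0,2)[0][0]; r=cv2.minAreaRect(ct)
        print(n,st[i],r,[onz(d,*p,95)[:2].round() for p in cv2.boxPoints(r)])
crop(D["top"],55,145,155,265,5,"pics/tub_t.png")
crop(D["side"],150,255,290,360,5,"pics/tub_s.png")
E
```

```text
front bar T [array([470. ,   8.1]), array([468.9, -41.2]), array([402.9, -41.9]), array([404.1,   8.2])]
front bar S [array([466.8, -37.4]), array([401.1, -43.7]), array([395.9,   5.2]), array([466.8,   7.9])]
back bar T [array([571.6,  31.8]), array([579.7, -18.2]), array([507.2, -25.3]), array([497.9,  21.6])]
back bar S [array([576.1,  -9. ]), array([504.6, -27.3]), array([494. ,  26.5]), array([564.9,  37.5])]
handle T [array([ 398.3, -196.3]), array([ 415.7, -310.4])] S [array([ 415.7, -310.6]), array([ 395.2, -201.6])]
frame T [array([ 435.9, -137.7]), array([ 479. , -361.1])] S [array([ 474.7, -348.8]), array([ 432.3, -137.7])]
tray T [array([368.5,  41.3]), array([ 395.6, -101.7]), array([571.8,  78.6]), array([593.8, -53.2])] S [array([356.7,  37.5]), array([567.1,  82.7]), array([396.9, -95. ]), array([587. , -39.5])]
side [ 161  266   81   71 4120] ((204.9879150390625, 300.60516357421875), (82.46043395996094, 61.68775939941406), 13.671307563781738) [array([586., 507.]), array([657., 276.]), array([345., 236.]), array([300., 464.])]
side [ 429   35   67   45 2146] ((460.588
[... 232 characters left out ...]
1835938, 91.92683410644531), (22.801368713378906, 28.423627853393555), 38.65980529785156) [array([1086., -575.]), array([1084., -765.]), array([ 948., -696.]), array([ 955., -514.])]
top [  65  155   77  103 6698] ((101.82926177978516, 205.96340942382812), (98.61536407470703, 72.11180114746094), 83.6598129272461) [array([603., 510.]), array([625., 272.]), array([299., 225.]), array([279., 452.])]
top [255  50  40  22 661] ((274.5, 60.5), (21.0, 39.0), 90.0) [array([ 995., -147.]), array([ 991., -285.]), array([ 911., -282.]), array([ 914., -146.])]
top [ 78 104   6  13  39] ((80.5, 110.0), (12.0, 5.0), 90.0) [array([805., 465.]), array([804., 448.]), array([760., 446.]), array([761., 463.])]
```

View pics/tub_t.png

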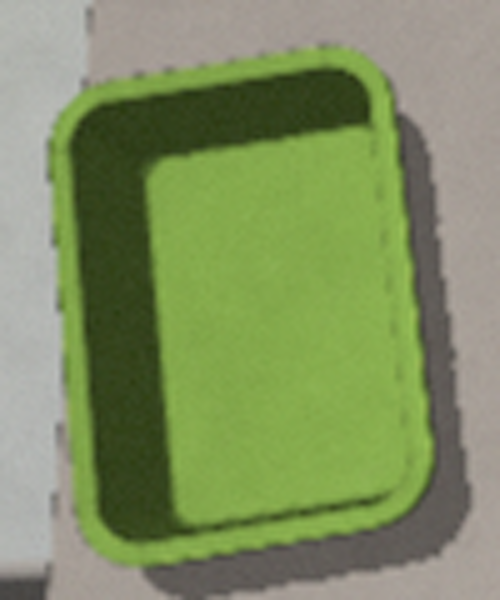

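View pics/tub_s.png

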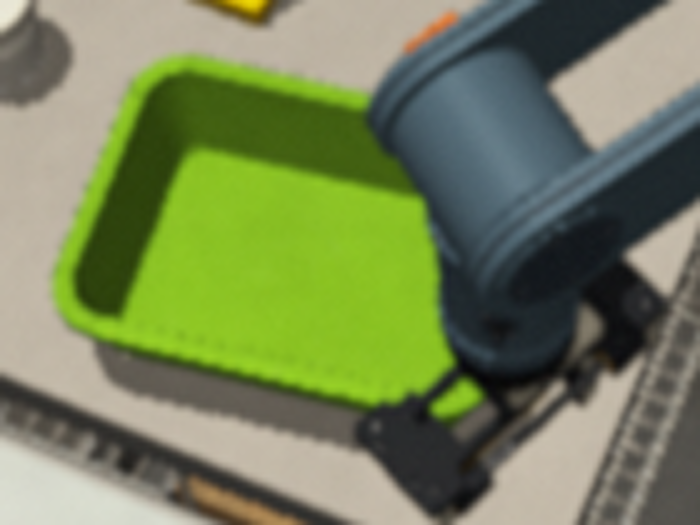

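```bash
cat >> h.py <<'E'
def to(x,y,z,ang,show=True):
    s=robot.sense();R=s["eef_rot"];p=s["eef_pos"]
    d=R.T@(np.array([x,y,z])-p)/1000
    cur=np.degrees(np.arctan2(R[1,1],R[0,1])); t=-(ang-cur); t=(t+90)%180-90
    print("t",round(float(s["time"]),1),"tcp",p.round(1),"ang",round(cur,1),"F",s["force"].round(1),"open",round(s["opening"],1))
    print("shift",d.round(4),"turn",round(np.radians(t),3),"rows>=",round(np.linalg.norm(d)/.05,1), "tilt",R[2,0].round(4), "dT world:tool y",R[:,1].round(3),"z",R[:,2].round(3))
E
python3 -c "
from h import *
to(435,-17,150,92)"
```

```text
t 0.2 tcp [225.  501.6 240.1] ang 65.8 F [ 0.9 -0.4 -0.6] open 93.0
shift [ 0.0905 -0.387   0.4039] turn -0.457 rows>= 11.3 tilt -1.0 dT world:tool y [ 0.409  0.912 -0.001] z [ 0.912 -0.409 -0.   ]
```

>>> apply_moves(
  motion=[
    [[0,-0.03,0.03,-0.05],[0,-0.06,0.063,-0.15],[0,-0.09,0.094,-0.25],[0,-0.12,0.125,-0.35],[0,-0.15,0.157,-0.457]],
  ],
)

```text
time: 0.7
eef_pos: [307.0, 299.1, 240.6]
eef_rot: [[0.0, -0.04, 0.999], [-0.0, 0.999, 0.04], [-1.0, -0.0, 0.0]]
force: [0.0, -0.5, 0.9]
opening: 92.9
```

```bash
python3 -c "
from h import *
to(435,-17,150,92)"
```

```text
t 0.7 tcp [307.  299.1 240.6] ang 92.3 F [ 0.  -0.5  0.9] open 92.9
shift [ 0.0906 -0.321   0.1152] turn 0.005 rows>= 7.1 tilt -1.0 dT world:tool y [-0.04   0.999 -0.   ] z [0.999 0.04  0.   ]
```

>>> apply_moves(
  motion=[
    [[0.01,-0.045,0.016,0],[0.02,-0.09,0.033,0],[0.03,-0.135,0.05,0],[0.04,-0.18,0.067,0],[0.05,-0.225,0.083,0]],
  ],
)

```text
time: 1.2
eef_pos: [398.3, 76.8, 190.5]
eef_rot: [[0.001, -0.035, 0.999], [0.0, 0.999, 0.035], [-1.0, 0.0, 0.001]]
force: [1.0, -0.2, -1.2]
opening: 93.1
```

>>> apply_moves(
  motion=[
    [[0.01,-0.03,0.01,0],[0.02,-0.06,0.02,0],[0.03,-0.08,0.027,0],[0.04,-0.094,0.032,0],[0.04,-0.096,0.032,0]],
  ],
)

```text
time: 1.7
eef_pos: [432.9, -17.0, 149.4]
eef_rot: [[-0.002, -0.033, 0.999], [0.001, 0.999, 0.033], [-1.0, 0.001, -0.002]]
force: [-1.3, -0.1, -0.2]
opening: 93.1
```

```bash
python3 - <<'E'
from h import *
import pickle
D={n:robot.get_image(n) for n in("side","top")}
pickle.dump(D,open("d1.pkl","wb"))
crop(D["top"],180,125,280,245,5,"pics/top_1.png")
crop(D["side"],190,185,310,275,6,"pics/side_1.png")
to(435,-17,53,92)
E
```

```text
t 1.8 tcp [432.8 -15.7 150.5] ang 92.0 F [ 0.7  0.8 -0.3] open 93.2
shift [ 0.0975 -0.0014  0.0023] turn -0.0 rows>= 1.9 tilt -1.0 dT world:tool y [-0.035  0.999  0.001] z [ 0.999  0.035 -0.001]
```

View pics/side_1.png

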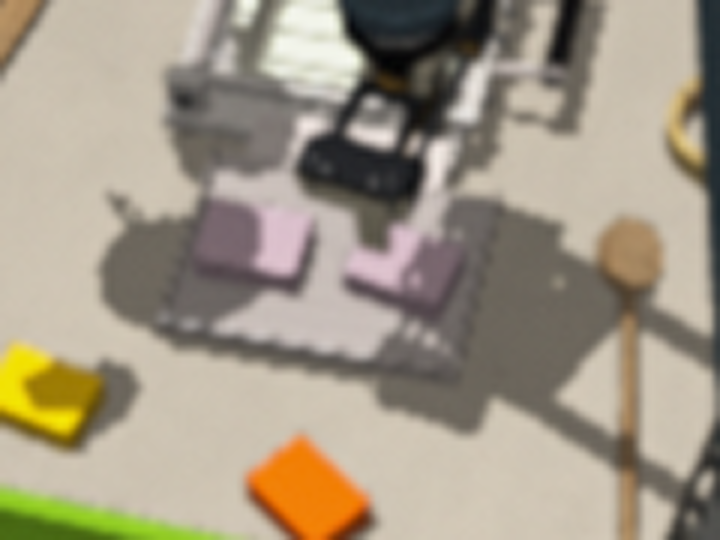

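View pics/top_1.png

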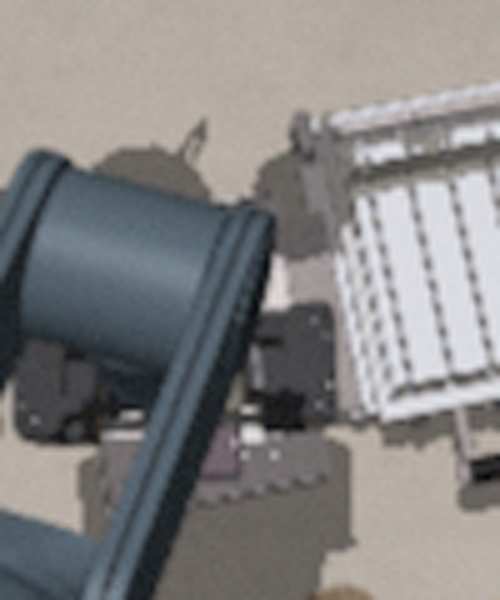

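The confirming crop shows the two lavender bars at side (255,240) and (405,265), with the gripper above the front one. Orange (310,490) and yellow (50,390) are well away. I'll descend now.

>>> apply_moves(
  motion=[
    [[0.025,-0.001,0.002,0],[0.05,-0.001,0.002,0],[0.075,-0.001,0.002,0],[0.09,-0.001,0.002,0],[0.098,-0.001,0.002,0]],
  ],
)

```text
time: 2.3
eef_pos: [434.4, -15.6, 52.0]
eef_rot: [[-0.001, -0.037, 0.999], [0.001, 0.999, 0.037], [-1.0, 0.001, -0.001]]
force: [1.2, 0.5, 0.3]
opening: 92.9
```

>>> apply_moves(
  motion=[
    [[0,0,0,0],[0,0,0,0],[0,0,0,0],[0,0,0,0],[0,0,0,0]],
  ],
  hand=1,
)

```text
time: 2.8
eef_pos: [435.6, -17.1, 53.2]
eef_rot: [[0.001, -0.035, 0.999], [-0.0, 0.999, 0.035], [-1.0, -0.0, 0.001]]
force: [-0.6, -0.3, -0.0]
opening: 57.7
```

>>> apply_moves(
  motion=[
    [[0,0,0,0],[0,0,0,0],[0,0,0,0],[0,0,0,0],[0,0,0,0]],
  ],
)

```text
time: 3.3
eef_pos: [435.4, -17.0, 53.0]
eef_rot: [[0.0, -0.035, 0.999], [0.0, 0.999, 0.035], [-1.0, 0.0, 0.0]]
force: [-0.6, 1.0, 5.3]
opening: 50.1
```

>>> apply_moves(
  motion=[
    [[-0.01,0,0,0],[-0.03,0,0,0],[-0.055,0,0,0],[-0.085,0,0,0],[-0.11,0,0,0]],
  ],
)

```text
time: 3.8
eef_pos: [435.1, -17.1, 164.4]
eef_rot: [[0.0, -0.035, 0.999], [-0.0, 0.999, 0.035], [-1.0, -0.0, 0.0]]
force: [0.4, 0.0, -1.2]
opening: 50.3
```

```bash
python3 - <<'E'
from h import *
import pickle
D={n:robot.get_image(n) for n in("side","top")}
crop(D["side"],150,185,290,345,5,"pics/side_2.png")
# tub rim in now-clear views
for n in D:
    d=D[n];hsv=cv2.cvtColor(d["frame"],cv2.COLOR_RGB2HSV)
    m=cv2.inRange(hsv,(30,110,40),(65,255,255))
    k,l,st,c=cv2.connectedComponentsWithStats(m);i=1+np.argmax(st[1:,4])
    ct=cv2.findContours((l==i).astype('uint8'),0,2)[0][0]
    w=np.array([onz(d,*p[0],92)[:2] for p in ct],np.float32)
    r=cv2.minAreaRect(w);print(n,st[i],r)
    # floor: bright saturated region
to(451,365,163,92)
E
```

```text
side [ 161  266   99   75 5374] ((451.22119140625, 365.84893798828125), (326.45635986328125, 236.81028747558594), 8.433891296386719)
top [  65  155   77  103 6691] ((452.1532897949219, 364.0819091796875), (323.72747802734375, 229.29452514648438), 8.220505714416504)
t 3.9 tcp [437.3 -17.7 166.1] ang 92.0 F [ 1.4  0.3 -1.4] open 50.1
shift [0.0024 0.382  0.0272] turn 0.0 rows>= 7.7 tilt -1.0 dT world:tool y [-0.035  0.999 -0.002] z [0.999 0.035 0.007]
```

View pics/side_2.png

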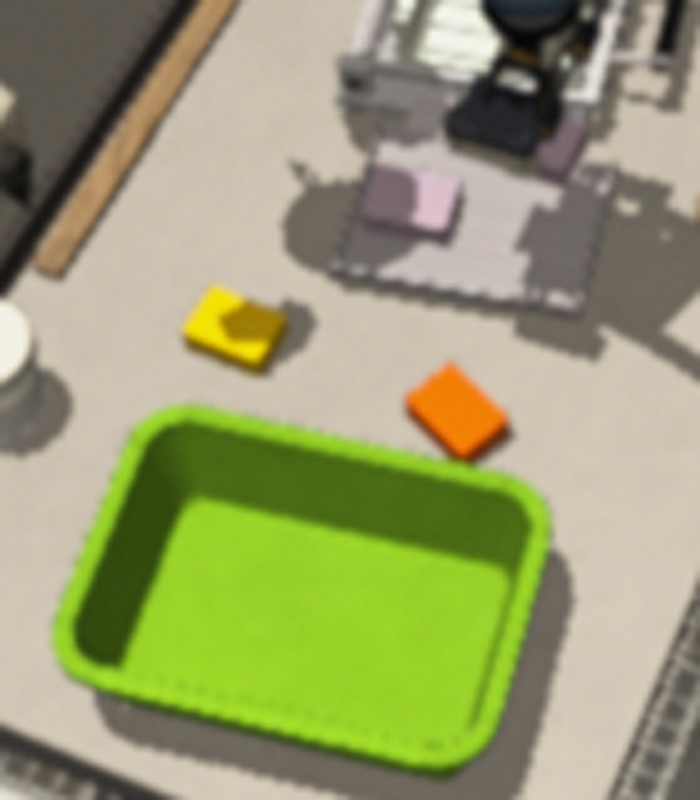

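The front bar is in the gripper at side crop (560,150), the rear one is still in the tray at (410,200), and the tub is empty and fully visible. Tub centre comes out at (452,365), yaw 8.3°, in both views.

```bash
python3 - <<'E'
from h import *
to(400.3,357.5,165,98.3)
E
```

```text
t 3.9 tcp [437.3 -17.7 166.1] ang 92.0 F [ 1.4  0.3 -1.4] open 50.1
shift [ 0.      0.3763 -0.0237] turn -0.109 rows>= 7.5 tilt -1.0 dT world:tool y [-0.035  0.999 -0.002] z [0.999 0.035 0.007]
```

>>> apply_moves(
  motion=[
    [[0,0.02,0,-0.02],[0,0.055,0,-0.04],[0,0.095,-0.005,-0.06],[0,0.135,-0.008,-0.08],[0,0.175,-0.01,-0.109]],
  ],
)

```text
time: 4.4
eef_pos: [417.9, 158.7, 161.7]
eef_rot: [[-0.002, -0.144, 0.99], [-0.0, 0.99, 0.144], [-1.0, -0.0, -0.002]]
force: [0.1, -0.1, -0.9]
opening: 50.6
```

>>> apply_moves(
  motion=[
    [[0,0.04,0,0],[0,0.08,0,0],[0,0.115,0,0],[0,0.145,0,0],[0,0.165,0,0]],
  ],
)

```text
time: 4.9
eef_pos: [394.1, 322.4, 161.5]
eef_rot: [[-0.002, -0.145, 0.989], [-0.001, 0.989, 0.145], [-1.0, -0.0, -0.002]]
force: [0.5, -0.4, -1.6]
opening: 50.4
```

```bash
python3 - <<'E'
from h import *
to(400.3,357.5,60,98.3)
E
```

```text
t 4.9 tcp [394.1 322.4 161.5] ang 98.4 F [ 0.5 -0.4 -1.6] open 50.4
shift [0.1015 0.0338 0.0114] turn 0.001 rows>= 2.2 tilt -1.0 dT world:tool y [-0.145  0.989 -0.   ] z [ 0.989  0.145 -0.002]
```

>>> apply_moves(
  motion=[
    [[0,0.02,0.007,0],[0.01,0.034,0.011,0],[0.035,0.034,0.011,0],[0.06,0.034,0.011,0],[0.085,0.034,0.011,0]],
  ],
)

```text
time: 5.4
eef_pos: [400.8, 355.6, 75.4]
eef_rot: [[-0.001, -0.144, 0.99], [-0.001, 0.99, 0.144], [-1.0, -0.001, -0.001]]
force: [-0.0, -0.6, -1.6]
opening: 50.7
```

```bash
python3 - <<'E'
from h import *
d=robot.get_image("side"); crop(d,150,255,290,350,5,"pics/side_3.png")
d=robot.get_image("top"); crop(d,55,145,155,265,5,"pics/top_3.png")
to(400.3,357.5,39,98.3)
E
```

```text
t 5.5 tcp [398.4 354.   73.2] ang 98.2 F [-0.5 -0.4 -2.2] open 50.5
shift [0.0342 0.0033 0.0026] turn -0.001 rows>= 0.7 tilt -1.0 dT world:tool y [-0.143  0.99  -0.003] z [ 0.99   0.143 -0.008]
```

View pics/side_3.png

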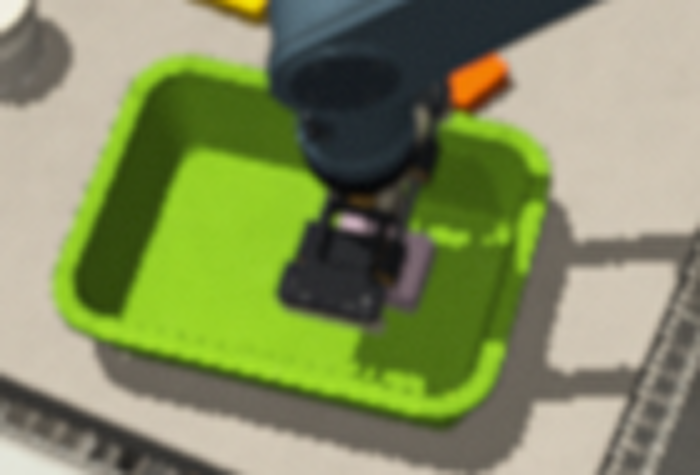

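View pics/top_3.png

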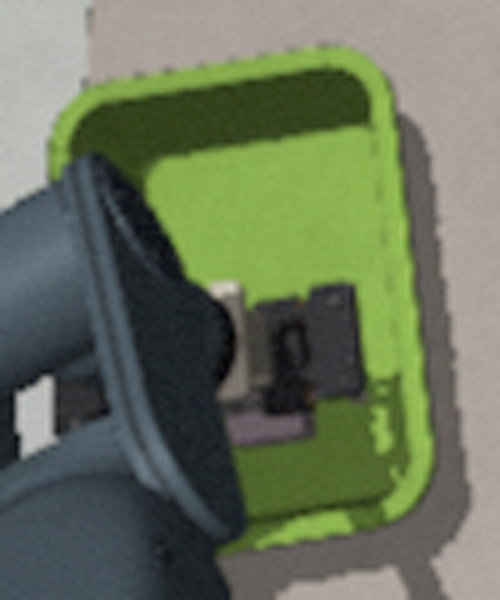

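Both views show the bar centred over the near half of the tub floor, clear of the walls.

>>> apply_moves(
  motion=[
    [[0.01,0.002,0.001,0],[0.02,0.002,0.001,0],[0.027,0.002,0.001,0],[0.032,0.002,0.001,0],[0.034,0.002,0.001,0]],
  ],
)

```text
time: 6.0
eef_pos: [402.0, 358.1, 43.4]
eef_rot: [[-0.0, -0.144, 0.99], [-0.0, 0.99, 0.144], [-1.0, -0.0, -0.0]]
force: [0.4, 0.1, -1.3]
opening: 50.1
```

>>> apply_moves(
  motion=[
    [[0,0,0,0],[0,0,0,0],[0,0,0,0],[0,0,0,0],[0,0,0,0]],
  ],
)

```text
time: 6.5
eef_pos: [402.2, 358.3, 43.9]
eef_rot: [[0.0, -0.144, 0.99], [0.0, 0.99, 0.144], [-1.0, 0.0, 0.0]]
force: [0.9, -0.3, -1.0]
opening: 50.4
```

>>> apply_moves(
  motion=[
    [[0.001,0,0,0],[0.002,0,0,0],[0.003,0,0,0],[0.004,0,0,0],[0.005,0,0,0]],
  ],
)

```text
time: 7.0
eef_pos: [402.1, 358.2, 38.5]
eef_rot: [[-0.0, -0.144, 0.99], [-0.0, 0.99, 0.144], [-1.0, 0.0, -0.0]]
force: [-0.3, 0.0, -0.1]
opening: 50.5
```

>>> apply_moves(
  motion=[
    [[0.0003,0,0,0],[0.0006,0,0,0],[0.001,0,0,0],[0.001,0,0,0],[0.001,0,0,0]],
  ],
)

```text
time: 7.5
eef_pos: [402.1, 358.2, 37.7]
eef_rot: [[0.0, -0.144, 0.99], [0.0, 0.99, 0.144], [-1.0, 0.0, 0.0]]
force: [-0.1, -1.2, -1.0]
opening: 50.5
```

>>> apply_moves(
  motion=[
    [[0.0003,0,0,0],[0.0006,0,0,0],[0.001,0,0,0],[0.001,0,0,0],[0.001,0,0,0]],
  ],
)

```text
time: 8.0
eef_pos: [402.2, 358.2, 37.5]
eef_rot: [[0.001, -0.144, 0.99], [0.0, 0.99, 0.144], [-1.0, 0.0, 0.001]]
force: [-1.8, -1.6, 6.9]
opening: 50.8
```

Light contact at about 7 N, so I'll release.

>>> apply_moves(
  motion=[
    [[0,0,0,0],[0,0,0,0],[0,0,0,0],[0,0,0,0],[0,0,0,0]],
  ],
  hand=-0.45,
)

```text
time: 8.5
eef_pos: [402.0, 358.2, 36.5]
eef_rot: [[-0.0, -0.144, 0.99], [-0.0, 0.99, 0.144], [-1.0, -0.0, -0.0]]
force: [0.4, -0.3, -0.8]
opening: 67.4
```

>>> apply_moves(
  motion=[
    [[-0.01,0,0,0],[-0.03,0,0,0],[-0.06,0,0,0],[-0.095,0,0,0],[-0.13,0,0,0]],
  ],
)

```text
time: 9.0
eef_pos: [401.8, 358.0, 168.5]
eef_rot: [[-0.0, -0.144, 0.99], [-0.0, 0.99, 0.144], [-1.0, -0.0, -0.0]]
force: [1.4, 0.5, 0.2]
opening: 67.6
```

```bash
python3 - <<'E'
from h import *
d=robot.get_image("side"); crop(d,150,185,290,345,5,"pics/side_4.png")
to(537,5,165,98.5)
E
```

```text
t 9.1 tcp [404.6 359.8 174.7] ang 98.3 F [1.4 1.5 3. ] open 67.2
shift [ 0.0091 -0.3702  0.0798] turn -0.004 rows>= 7.6 tilt -1.0 dT world:tool y [-0.144  0.99   0.004] z [0.99  0.144 0.009]
```

View pics/side_4.png

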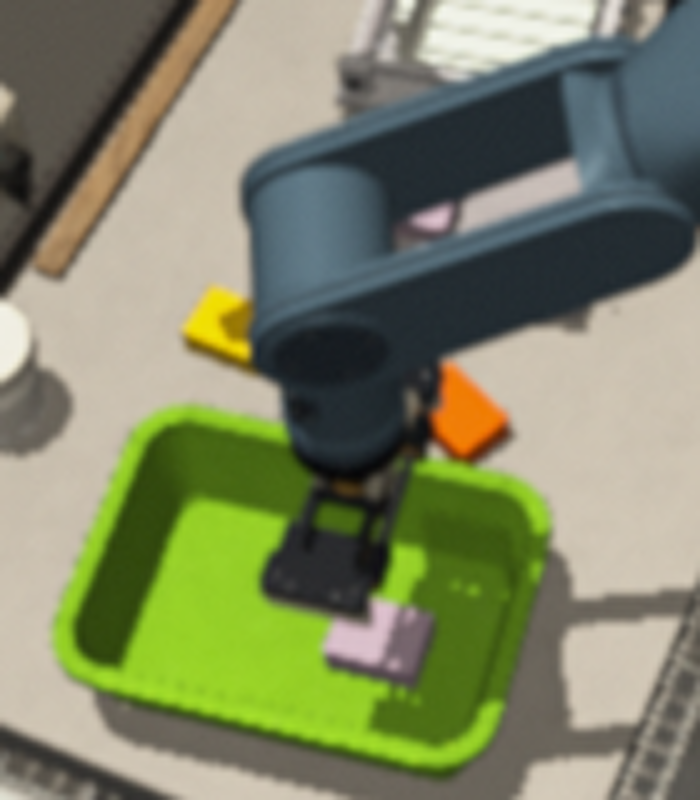

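The first bar lies flat on the near part of the tub floor at side crop (380,640). On to the rear bar.

>>> apply_moves(
  motion=[
    [[0,-0.03,0.008,0],[0,-0.075,0.018,0],[0,-0.12,0.028,0],[0,-0.165,0.038,0],[0,-0.21,0.048,0]],
  ],
  hand=-1,
)

```text
time: 9.55
eef_pos: [480.2, 155.7, 167.4]
eef_rot: [[0.001, -0.144, 0.99], [0.0, 0.99, 0.144], [-1.0, 0.0, 0.001]]
force: [0.3, -0.3, 0.3]
opening: 92.8
```

>>> apply_moves(
  motion=[
    [[0,-0.045,0.01,0],[0,-0.09,0.02,0],[0,-0.13,0.03,0],[0,-0.159,0.035,0],[0,-0.159,0.035,0]],
  ],
)

```text
time: 10.05
eef_pos: [538.7, 1.2, 167.2]
eef_rot: [[0.002, -0.14, 0.99], [-0.001, 0.99, 0.14], [-1.0, -0.002, 0.001]]
force: [0.2, 0.7, 0.6]
opening: 93.1
```

```bash
python3 - <<'E'
from h import *
d=robot.get_image("side"); crop(d,150,185,290,345,5,"pics/side_5.png")
to(537,5,75,98.5)
E
```

```text
t 10.1 tcp [537.7   3.2 167. ] ang 98.1 F [ 0.1 -0.1 -0. ] open 92.8
shift [ 0.092   0.0019 -0.0005] turn -0.008 rows>= 1.8 tilt -1.0 dT world:tool y [-0.14  0.99 -0.  ] z [0.99 0.14 0.  ]
```

View pics/side_5.png

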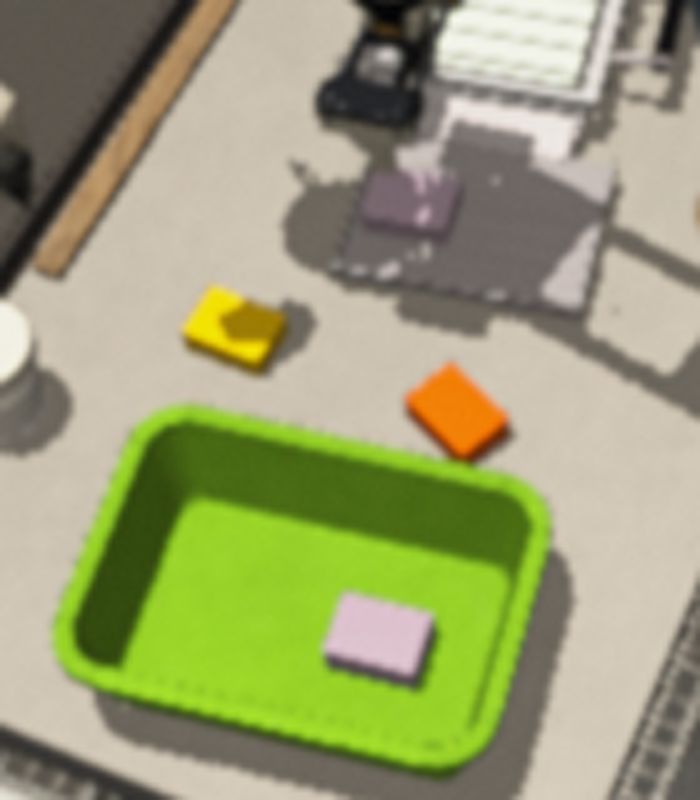

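Bar_b is flat in the tub at crop (380,635), and the gripper is over bar_a at (410,205).

>>> apply_moves(
  motion=[
    [[0.02,0.002,0,-0.004],[0.05,0.002,0,-0.008],[0.08,0.002,0,-0.008],[0.105,0.002,0,-0.008],[0.114,0.002,0,-0.008]],
  ],
)

```text
time: 10.6
eef_pos: [534.7, 8.6, 50.6]
eef_rot: [[-0.004, -0.153, 0.988], [0.001, 0.988, 0.153], [-1.0, 0.002, -0.004]]
force: [0.3, -0.7, 0.3]
opening: 93.0
```

>>> apply_moves(
  motion=[
    [[0,0,0,0],[0,0,0,0],[0,0,0,0],[0,0,0,0],[0,0,0,0]],
  ],
  hand=1,
)

```text
time: 11.1
eef_pos: [537.5, 6.8, 53.5]
eef_rot: [[0.002, -0.152, 0.988], [-0.0, 0.988, 0.152], [-1.0, -0.001, 0.002]]
force: [-1.1, -1.7, 0.2]
opening: 57.3
```

>>> apply_moves(
  motion=[
    [[0,0,0,0],[0,0,0,0],[0,0,0,0],[0,0,0,0],[0,0,0,0]],
  ],
)

```text
time: 11.6
eef_pos: [537.5, 6.5, 53.4]
eef_rot: [[0.001, -0.152, 0.988], [-0.001, 0.988, 0.152], [-1.0, -0.001, 0.001]]
force: [-0.0, -1.3, 6.0]
opening: 53.0
```

```bash
python3 - <<'E'
from h import *
d=robot.get_image("side")
print(onz(d,380/5+150-.4,632/5+185-.4,33))
# tub-local
R=np.array([[.9895,-.144],[.144,.9895]]);
for p in((348,595),(435,606),(415,672),(328,647)): print(R.T@(onz(d,p[0]/5+150-.4,p[1]/5+185-.4,33)[:2]-[451.7,365]))
to(537,5,165,98.5)
E
```

```text
[399.90930608 357.79845837  33.        ]
[-20.88113566 -21.98655778]
[-85.41054193 -29.28706019]
[-85.7941237   23.87498203]
[-19.10285713  20.86552831]
t 11.7 tcp [537.5   6.5  53.4] ang 98.7 F [-0.3 -1.5  5.2] open 52.4
shift [-0.1116 -0.0015 -0.0006] turn 0.004 rows>= 2.2 tilt -1.0 dT world:tool y [-0.152  0.988 -0.001] z [0.988 0.152 0.001]
```

>>> apply_moves(
  motion=[
    [[-0.01,0,0,0],[-0.03,0,0,0],[-0.055,0,0,0],[-0.085,0,0,0],[-0.11,0,0,0]],
  ],
)

```text
time: 12.15
eef_pos: [536.7, 7.1, 164.2]
eef_rot: [[-0.0, -0.152, 0.988], [0.0, 0.988, 0.152], [-1.0, 0.0, -0.0]]
force: [0.7, -0.0, -1.7]
opening: 52.8
```

```bash
python3 - <<'E'
from h import *
to(499.2,371.9,163,98.3)
E
```

```text
t 12.2 tcp [536.7   7.1 164.2] ang 98.7 F [ 0.7 -0.  -1.7] open 52.8
shift [0.0014 0.3662 0.0182] turn 0.007 rows>= 7.3 tilt -1.0 dT world:tool y [-0.152  0.988  0.   ] z [ 0.988  0.152 -0.   ]
```

>>> apply_moves(
  motion=[
    [[0,0.02,0,0],[0,0.055,0.004,0],[0,0.095,0.008,0],[0,0.135,0.01,0.004],[0,0.175,0.012,0.007]],
  ],
)

```text
time: 12.65
eef_pos: [521.6, 183.2, 162.9]
eef_rot: [[-0.001, -0.144, 0.99], [0.0, 0.99, 0.144], [-1.0, 0.0, -0.001]]
force: [1.1, 0.7, -0.7]
opening: 52.6
```

>>> apply_moves(
  motion=[
    [[0,0.04,0.002,0],[0,0.08,0.004,0],[0,0.125,0.006,0],[0,0.165,0.006,0],[0,0.19,0.006,0]],
  ],
)

```text
time: 13.15
eef_pos: [499.3, 373.5, 162.7]
eef_rot: [[-0.001, -0.147, 0.989], [0.001, 0.989, 0.147], [-1.0, 0.001, -0.001]]
force: [0.2, -1.0, -1.7]
opening: 53.1
```

>>> apply_moves(
  motion=[
    [[0.01,0,0,0],[0.03,0,0,0],[0.055,0,0,0],[0.08,0,0,0],[0.095,0,0,0]],
  ],
)

```text
time: 13.65
eef_pos: [499.4, 368.8, 65.1]
eef_rot: [[-0.004, -0.144, 0.99], [-0.002, 0.99, 0.144], [-1.0, -0.002, -0.004]]
force: [0.3, -0.8, -2.1]
opening: 53.0
```

```bash
python3 - <<'E'
from h import *
d=robot.get_image("side"); crop(d,150,255,290,350,5,"pics/side_6.png")
to(499.2,371.9,39,98.3)
E
```

```text
t 13.7 tcp [498.3 368.2  63. ] ang 98.3 F [-0.  -0.5 -3.1] open 52.7
shift [0.024  0.0036 0.0015] turn -0.001 rows>= 0.5 tilt -1.0 dT world:tool y [-0.144  0.99  -0.003] z [ 0.99   0.144 -0.007]
```

View pics/side_6.png

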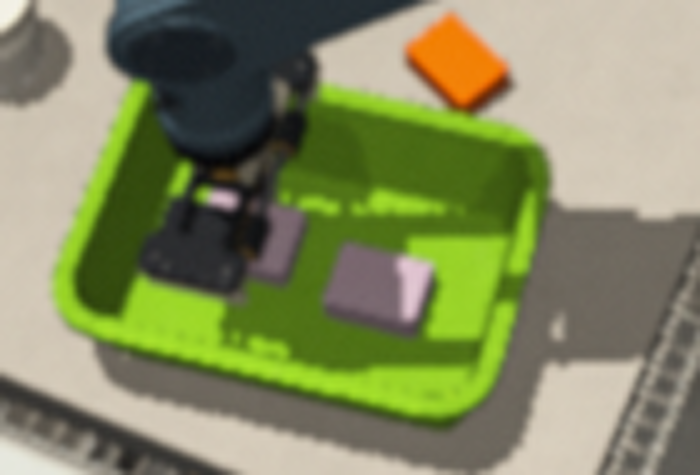

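Bar_a is at (275,240), well apart from bar_b at (380,285).

>>> apply_moves(
  motion=[
    [[0.007,0,0,0],[0.014,0,0,0],[0.02,0,0,0],[0.025,0,0,0],[0.025,0,0,0]],
  ],
)

```text
time: 14.2
eef_pos: [500.4, 370.4, 42.2]
eef_rot: [[-0.001, -0.145, 0.989], [-0.0, 0.989, 0.145], [-1.0, -0.0, -0.001]]
force: [0.2, -0.8, -2.0]
opening: 53.0
```

>>> apply_moves(
  motion=[
    [[0.001,0,0,0],[0.002,0,0,0],[0.003,0,0,0],[0.004,0,0,0],[0.004,0,0,0]],
  ],
)

```text
time: 14.7
eef_pos: [500.7, 370.5, 38.6]
eef_rot: [[-0.0, -0.145, 0.989], [-0.0, 0.989, 0.145], [-1.0, -0.0, -0.0]]
force: [0.0, 0.4, -0.1]
opening: 52.7
```

>>> apply_moves(
  motion=[
    [[0.0003,0,0,0],[0.0006,0,0,0],[0.001,0,0,0],[0.001,0,0,0],[0.001,0,0,0]],
  ],
)

```text
time: 15.2
eef_pos: [500.7, 370.6, 37.7]
eef_rot: [[0.0, -0.145, 0.989], [0.0, 0.989, 0.145], [-1.0, 0.0, 0.0]]
force: [-0.3, 0.7, -1.0]
opening: 52.8
```

>>> apply_moves(
  motion=[
    [[0.0003,0,0,0],[0.0005,0,0,0],[0.0007,0,0,0],[0.0007,0,0,0],[0.0007,0,0,0]],
  ],
)

```text
time: 15.7
eef_pos: [500.8, 370.6, 37.5]
eef_rot: [[0.0, -0.145, 0.989], [0.0, 0.989, 0.145], [-1.0, 0.0, 0.0]]
force: [-1.2, -1.4, 5.5]
opening: 52.5
```

Contact again, about 6 N. I'll release and lift.

>>> apply_moves(
  motion=[
    [[0,0,0,0],[0,0,0,0],[0,0,0,0],[0,0,0,0],[0,0,0,0]],
  ],
  hand=-0.48,
)

```text
time: 16.2
eef_pos: [500.7, 370.6, 36.8]
eef_rot: [[-0.0, -0.145, 0.989], [-0.0, 0.989, 0.145], [-1.0, -0.0, -0.0]]
force: [0.3, -0.8, 0.1]
opening: 68.7
```

>>> apply_moves(
  motion=[
    [[-0.01,0,0,0],[-0.03,0,0,0],[-0.06,0,0,0],[-0.095,0,0,0],[-0.13,0,0,0]],
  ],
)

```text
time: 16.7
eef_pos: [500.6, 370.5, 168.8]
eef_rot: [[0.0, -0.145, 0.989], [0.0, 0.989, 0.145], [-1.0, 0.0, 0.0]]
force: [-0.0, 0.6, -0.6]
opening: 68.9
```

```bash
python3 - <<'E'
from h import *
d=robot.get_image("side"); crop(d,150,255,290,350,5,"pics/side_7.png")
to(406,-254.5,180,10.8)
E
```

```text
t 16.8 tcp [503.4 372.1 175.8] ang 98.3 F [1.5 0.2 4. ] open 68.8
shift [-0.008  -0.6058 -0.1871] turn 1.528 rows>= 12.7 tilt -0.9999 dT world:tool y [-0.145  0.989  0.003] z [0.989 0.145 0.01 ]
```

View pics/side_7.png

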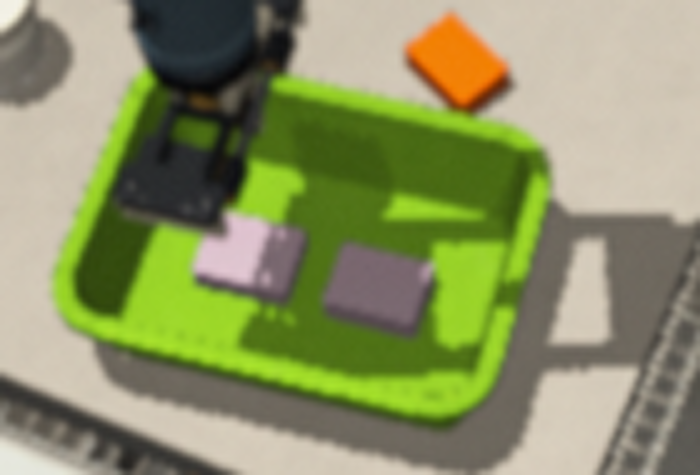

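Both bars lie flat side by side in the tub at (248,255) and (378,285), not touching. Now to the handle.

>>> apply_moves(
  motion=[
    [[0,-0.035,-0.011,0.13],[0,-0.075,-0.023,0.27],[0,-0.12,-0.037,0.41],[0,-0.165,-0.051,0.55],[0,-0.21,-0.065,0.69]],
  ],
  hand=0.1,
)

```text
time: 17.25
eef_pos: [466.4, 151.9, 167.7]
eef_rot: [[0.001, 0.523, 0.853], [0.0, 0.853, -0.523], [-1.0, 0.001, 0.001]]
force: [1.0, 0.1, 0.2]
opening: 42.3
```

```bash
python3 - <<'E'
from h import *
to(406,-254.5,170,10.8)
E
```

```text
t 17.2 tcp [466.4 151.9 167.7] ang 58.5 F [1.  0.1 0.2] open 42.3
shift [-0.0024 -0.3781  0.1609] turn 0.832 rows>= 8.2 tilt -1.0 dT world:tool y [0.523 0.853 0.001] z [ 0.853 -0.523  0.001]
```

>>> apply_moves(
  motion=[
    [[0,-0.04,0.016,0.14],[0,-0.08,0.032,0.28],[0,-0.12,0.048,0.42],[0,-0.16,0.064,0.56],[0,-0.2,0.08,0.7]],
  ],
)

```text
time: 17.75
eef_pos: [431.2, -60.8, 167.8]
eef_rot: [[0.002, 0.949, 0.315], [-0.001, 0.315, -0.949], [-1.0, 0.001, 0.001]]
force: [0.9, -0.8, 0.5]
opening: 41.5
```

```bash
python3 - <<'E'
from h import *
to(406,-254.5,170,10.8)
E
```

```text
t 17.8 tcp [431.2 -60.8 167.8] ang 18.4 F [ 0.9 -0.8  0.5] open 41.5
shift [-0.0021 -0.085   0.1759] turn 0.132 rows>= 3.9 tilt -1.0 dT world:tool y [0.949 0.315 0.001] z [ 0.315 -0.949  0.001]
```

>>> apply_moves(
  motion=[
    [[0,-0.02,0.04,0.04],[0,-0.04,0.085,0.08],[0,-0.06,0.13,0.12],[0,-0.08,0.165,0.132],[0,-0.085,0.176,0.132]],
  ],
  hand=0.2,
)

```text
time: 18.25
eef_pos: [406.9, -257.1, 167.7]
eef_rot: [[0.001, 0.982, 0.189], [-0.002, 0.189, -0.982], [-1.0, 0.001, 0.003]]
force: [0.7, 1.0, -0.4]
opening: 37.2
```

>>> apply_moves(
  motion=[
    [[0.01,0,0,0],[0.02,0,0,0],[0.03,0,0,0],[0.04,0,0,0],[0.04,0,0,0]],
  ],
)

```text
time: 18.75
eef_pos: [406.8, -251.0, 125.1]
eef_rot: [[-0.003, 0.981, 0.195], [0.003, 0.195, -0.981], [-1.0, -0.002, -0.003]]
force: [-0.1, -0.5, -0.5]
opening: 37.4
```

```bash
python3 - <<'E'
from h import *
import pickle
D={n:robot.get_image(n) for n in("side","top")}
pickle.dump(D,open("d2.pkl","wb"))
crop(D["side"],210,145,310,225,7,"pics/side_8.png")
crop(D["top"],230,160,330,240,7,"pics/top_8.png")
s=robot.sense();R=s["eef_rot"];p=s["eef_pos"]
to(406,-254.5,60,10.8)
for n,o in(("side",(210,145)),("top",(230,160))):
    print(n,[((proj(D[n],p+R@np.array(q))-o+.4)*7).round() for q in((22,25,0),(22,-25,0),(0,0,0))],"handle",((proj(D[n],(406,-254.5,58))-o+.4)*7).round())
E
```

```text
t 18.9 tcp [ 407.5 -252.2  126.6] ang 11.2 F [-1.5 -0.2  0.3] open 37.0
shift [ 0.0666 -0.0019  0.002 ] turn 0.007 rows>= 1.3 tilt -1.0 dT world:tool y [ 0.981  0.194 -0.   ] z [ 0.194 -0.981 -0.001]
side [array([482., 238.]), array([563., 250.]), array([523., 221.])] handle [524. 292.]
top [array([422., 323.]), array([448., 428.]), array([439., 367.])] handle [432. 393.]
```

View pics/side_8.png

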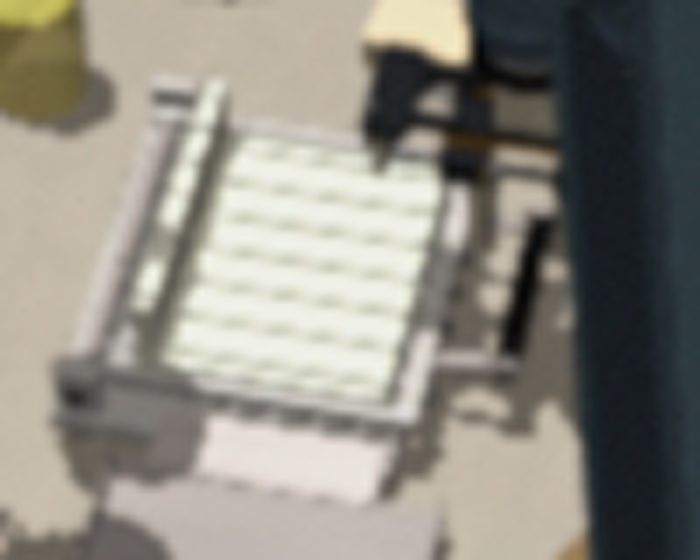

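View pics/top_8.png

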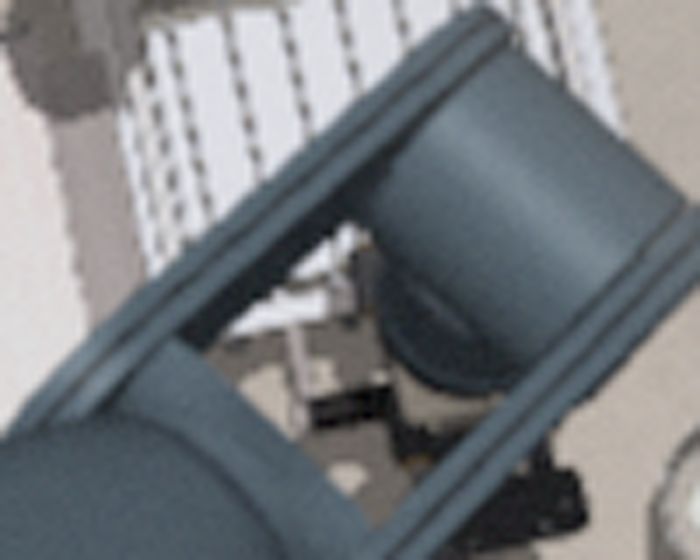

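Handle visible at side crop (525,290) and top crop (350,405), with the gripper straddling its axis above it. I'll descend slowly with the force in view.

>>> apply_moves(
  motion=[
    [[0.01,-0.001,0.003,0.005],[0.02,-0.001,0.003,0.005],[0.028,-0.001,0.003,0.005],[0.034,-0.001,0.003,0.005],[0.034,-0.001,0.003,0.005]],
  ],
)

```text
time: 19.35
eef_pos: [406.4, -255.7, 91.8]
eef_rot: [[-0.002, 0.982, 0.188], [0.002, 0.188, -0.982], [-1.0, -0.001, -0.002]]
force: [-0.7, 0.5, -0.7]
opening: 37.0
```

```bash
python3 - <<'E'
from h import *
to(406.5,-254.5,61,10.8)
E
```

```text
t 19.4 tcp [ 406.4 -255.7   91.8] ang 10.8 F [-0.7  0.5 -0.7] open 37.0
shift [ 0.0308  0.0004 -0.0011] turn 0.0 rows>= 0.6 tilt -1.0 dT world:tool y [ 0.982  0.188 -0.001] z [ 0.188 -0.982 -0.002]
```

>>> apply_moves(
  motion=[
    [[0.006,0,0,0],[0.013,0,0,0],[0.02,0,0,0],[0.027,0,0,0],[0.032,0,0,0]],
  ],
)

```text
time: 19.85
eef_pos: [406.8, -256.0, 60.2]
eef_rot: [[-0.001, 0.982, 0.188], [0.001, 0.188, -0.982], [-1.0, -0.0, -0.001]]
force: [0.5, 0.1, -0.7]
opening: 37.1
```

>>> apply_moves(
  motion=[
    [[0,0,0,0],[0,0,0,0],[0,0,0,0],[0,0,0,0],[0,0,0,0]],
  ],
)

```text
time: 20.35
eef_pos: [407.1, -256.3, 61.2]
eef_rot: [[0.0, 0.982, 0.188], [-0.0, 0.188, -0.982], [-1.0, 0.0, 0.0]]
force: [0.2, -0.5, -0.2]
opening: 37.0
```

No contact. Closing on the handle.

>>> apply_moves(
  motion=[
    [[0,0,0,0],[0,0,0,0],[0,0,0,0],[0,0,0,0],[0,0,0,0]],
  ],
  hand=1,
)

```text
time: 20.85
eef_pos: [407.1, -256.2, 61.0]
eef_rot: [[0.0, 0.982, 0.188], [-0.0, 0.188, -0.982], [-1.0, 0.0, 0.0]]
force: [0.5, 0.5, -0.6]
opening: 17.1
```

>>> apply_moves(
  motion=[
    [[0,0,0,0],[0,0,0,0],[0,0,0,0],[0,0,0,0],[0,0,0,0]],
  ],
)

```text
time: 21.35
eef_pos: [407.1, -256.2, 61.0]
eef_rot: [[0.0, 0.982, 0.188], [-0.0, 0.188, -0.982], [-1.0, 0.0, 0.0]]
force: [1.1, 0.8, 1.1]
opening: 16.9
```

```bash
python3 - <<'E'
from h import *
s=robot.sense(); print(s["force"],s["opening"],s["eef_pos"])
# arc increments in tool axes: y fwd (cutter +x), x down ; angle steps from 0
f=lambda a:np.array([-252*np.cos(a)+10*np.sin(a),252*np.sin(a)+10*np.cos(a)])
for a in range(0,46,3):
    b=np.radians(a);d=f(b)-f(0);print(a,"tool x",round(-d[1]/1000,4),"tool y",round(d[0]/1000,4))
E
```

```text
[1.07795444 0.78000548 1.10653386] 16.8618717194419 [ 407.08232741 -256.23460832   61.00671779]
0 tool x -0.0 tool y 0.0
3 tool x -0.0132 tool y 0.0009
6 tool x -0.0263 tool y 0.0024
9 tool x -0.0393 tool y 0.0047
12 tool x -0.0522 tool y 0.0076
15 tool x -0.0649 tool y 0.0112
18 tool x -0.0774 tool y 0.0154
21 tool x -0.0896 tool y 0.0203
24 tool x -0.1016 tool y 0.0259
27 tool x -0.1133 tool y 0.032
30 tool x -0.1247 tool y 0.0388
33 tool x -0.1356 tool y 0.0461
36 tool x -0.1462 tool y 0.054
39 tool x -0.1564 tool y 0.0625
42 tool x -0.1661 tool y 0.0714
45 tool x -0.1753 tool y 0.0809
```

>>> apply_moves(
  motion=[
    [[-0.004,0,0,0],[-0.01,0.001,0,0],[-0.018,0.0015,0,0],[-0.026,0.0024,0,0],[-0.026,0.0024,0,0]],
  ],
)

```text
time: 21.85
eef_pos: [409.4, -255.8, 88.1]
eef_rot: [[0.0, 0.982, 0.188], [-0.001, 0.188, -0.982], [-1.0, 0.0, 0.001]]
force: [-0.3, -1.2, -4.8]
opening: 17.0
```

```bash
python3 - <<'E'
from h import *
d=robot.get_image("side"); crop(d,210,145,310,225,7,"pics/side_9.png")
to(407,-256,61,10.8)
E
```

```text
t 21.9 tcp [ 409.4 -255.8   87.6] ang 10.8 F [-0.3 -2.1 -2.7] open 17.2
shift [ 0.0266 -0.0024 -0.0003] turn 0.001 rows>= 0.5 tilt -1.0 dT world:tool y [0.982 0.188 0.   ] z [ 0.188 -0.982  0.001]
```

View pics/side_9.png

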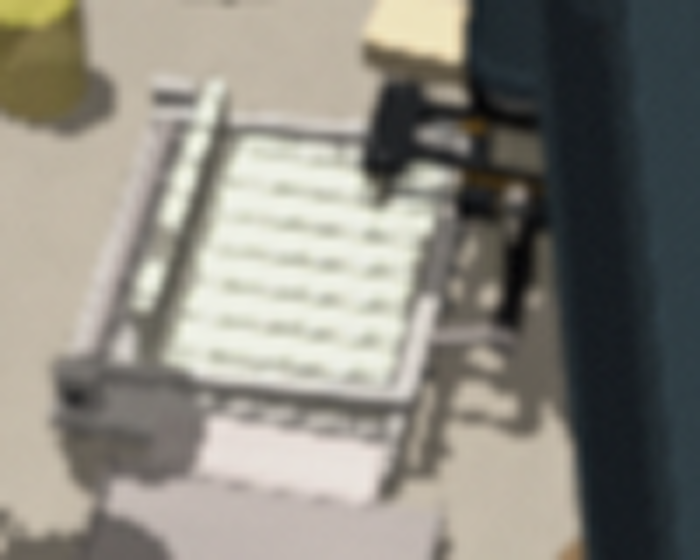

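The frame is rising: its handle has moved up to about (515,265), and the load reads about 3 N. I'll continue along the arc.

>>> apply_moves(
  motion=[
    [[-0.01,0.0017,0,0],[-0.021,0.004,0,0],[-0.032,0.007,0,0],[-0.043,0.0103,0,0],[-0.051,0.013,0,0]],
  ],
)

```text
time: 22.4
eef_pos: [421.7, -253.5, 139.2]
eef_rot: [[-0.001, 0.982, 0.188], [-0.001, 0.188, -0.982], [-1.0, -0.001, 0.0]]
force: [-4.3, -4.2, -3.5]
opening: 17.2
```

>>> apply_moves(
  motion=[
    [[-0.0082,0.0032,0,0],[-0.0163,0.0068,0,0],[-0.0242,0.0105,0,0],[-0.032,0.0145,0,0],[-0.0397,0.0188,0,0]],
  ],
)

```text
time: 22.9
eef_pos: [438.9, -250.3, 178.6]
eef_rot: [[-0.004, 0.982, 0.188], [-0.001, 0.188, -0.982], [-1.0, -0.004, 0.001]]
force: [-8.2, -5.5, 0.5]
opening: 16.8
```

```bash
cat > a.py <<'E'
from h import *
from scipy.optimize import brentq
s=robot.sense();p=s["eef_pos"]
dy=(p[:2]-[407.1,-256.2])@[.982,.188]; dz=p[2]-61.0
f=lambda a:np.array([-252*np.cos(a)+10*np.sin(a),252*np.sin(a)+10*np.cos(a)])
a=brentq(lambda a:f(a)[1]-10-dz,0,1.3)
print("t",s["time"],"angle by z",np.degrees(a),"dy",dy,"expected",f(a)[0]+252,"F",s["force"],s["opening"])
g=f(np.pi/4)-f(a);print("remaining tool x",-g[1],"y",g[0], "from meas", 80.9-dy)
E
python3 a.py
```

```text
t 22.9 angle by z 28.12810882198858 dy 32.28836792874758 expected 34.47673315117146 F [-8.15233611 -5.51149014  0.53453112] 16.83506483996922
remaining tool x -57.63898352538726 y 46.40342580168402 from meas 48.61163207125242
```

Side forces are about 9 N along cutter −x, so I'm pushing slightly ahead of the arc. I'll trim y by 1.5 mm and z by 1 mm.

>>> apply_moves(
  motion=[
    [[-0.0062,0.0022,0.0005,0],[-0.0122,0.0056,0.001,0],[-0.018,0.0097,0.001,0],[-0.0237,0.0138,0.001,0],[-0.0291,0.0183,0.001,0]],
  ],
)

```text
time: 23.4
eef_pos: [456.7, -247.2, 207.4]
eef_rot: [[-0.005, 0.982, 0.188], [0.0, 0.188, -0.982], [-1.0, -0.005, -0.001]]
force: [-11.1, -3.1, 2.8]
opening: 17.1
```

```bash
python3 a.py; python3 - <<'E'
from h import *
d=robot.get_image("side"); crop(d,190,125,310,225,6,"pics/side_10.png")
E
```

```text
t 23.4 angle by z 36.05610937707032 dy 50.39534288474382 expected 54.15864228434606 F [-11.08003491  -3.08445713   2.77436918] 17.084870515144747
remaining tool x -28.85610345242287 y 26.721516668509423 from meas 30.504657115256187
```

View pics/side_10.png

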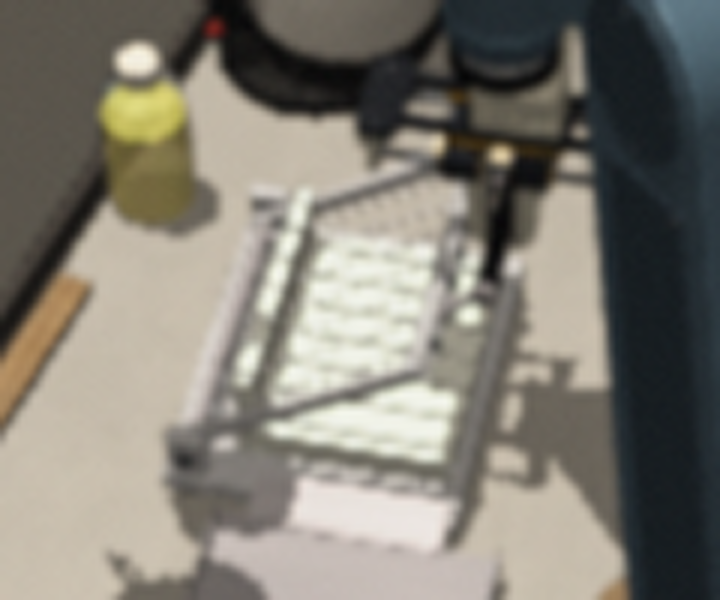

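```bash
cat > ang.py <<'E'
from h import *
import pickle
d=pickle.load(open("d0.pkl","rb"))["side"]
cx=np.array([.982,.1874,0]);cy=np.array([-.1874,.982,0])
def plane(u,v,P0):
    e,r=ray(d,u,v); return e+r*((P0-e)@cy)/(r@cy)
def angle(shut,now,z0,r,h,name):
    P0=onz(d,*shut,z0); P=plane(*now,P0); q=P-P0
    # hinge relative to shut pt: +r along cx, -h in z
    v=np.array([q@cx-r,q[2]+h]); a=np.degrees(np.arctan2(v[1],-v[0])-np.arctan2(h,r))
    print(name,"angle",a.round(1),"radius",np.hypot(*v).round(1),"expect",np.hypot(r,h).round(1))
E
python3 - <<'E'
from ang import *
px=lambda x,y,s,ox,oy:(x/s+ox-.4,y/s+oy-.4)
angle(px(464,252,5,190,145),px(490,285,6,190,125),58,252,10,"handle end")
# front-left corner of frame, top edge: shut (395,300) z 56
angle(px(395,300,5,190,145),px(428,375,6,190,125),56,207,8,"corner")
E
python3 - <<'E'
from h import *
d=robot.get_image("side"); crop(d,225,135,295,200,10,"pics/side_11.png")
d=robot.get_image("top"); crop(d,230,120,330,240,6,"pics/top_11.png")
E
```

```text
handle end angle 33.5 radius 250.1 expect 252.2
corner angle 31.2 radius 209.9 expect 207.2
```

View pics/side_11.png

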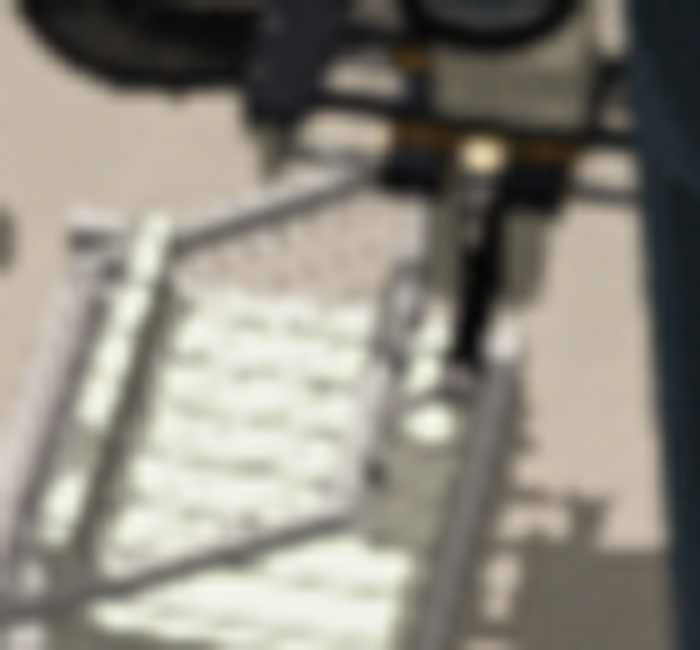

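View pics/top_11.png

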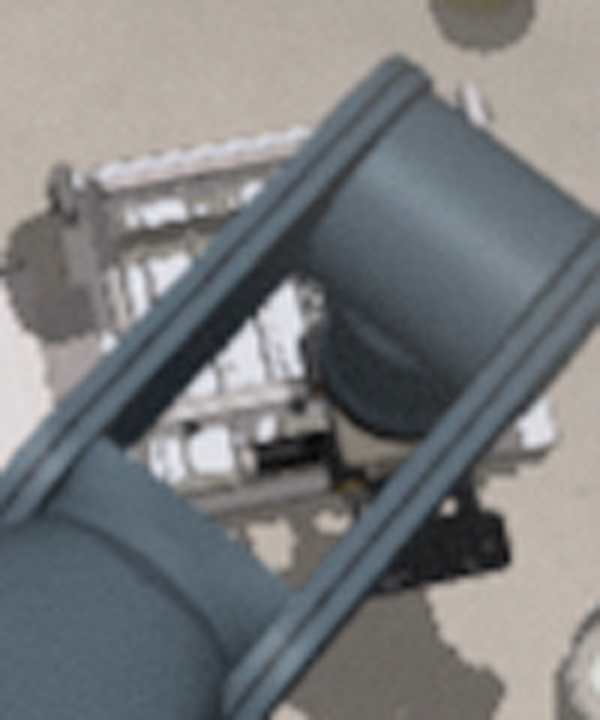

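Handle end at side crop (467,365) and frame corner at (355,505) give about 33–34.5°, with the TCP's forward travel giving 34.6°. So the handle has rolled about 5 mm down between the pads. I'll correct for that over the rest of the arc.

>>> apply_moves(
  motion=[
    [[-0.004,0.002,0,0],[-0.008,0.005,0,0],[-0.012,0.008,0,0],[-0.016,0.0115,0,0],[-0.019,0.014,0,0]],
  ],
)

```text
time: 24.05
eef_pos: [471.5, -244.5, 226.5]
eef_rot: [[-0.003, 0.982, 0.188], [0.0, 0.188, -0.982], [-1.0, -0.003, -0.001]]
force: [-6.1, -2.3, 1.0]
opening: 17.5
```

```bash
python3 a.py; python3 - <<'E'
from h import *
d=robot.get_image("side"); crop(d,225,130,295,195,10,"pics/side_12.png")
E
```

```text
t 24.05 angle by z 41.824001711500735 dy 65.41583654356499 expected 70.87887407132385 F [-6.12191549 -2.32168263  0.97995807] 17.523409145867817
remaining tool x -9.765145524758623 y 10.001284881531632 from meas 15.484163456435013
```

View pics/side_12.png

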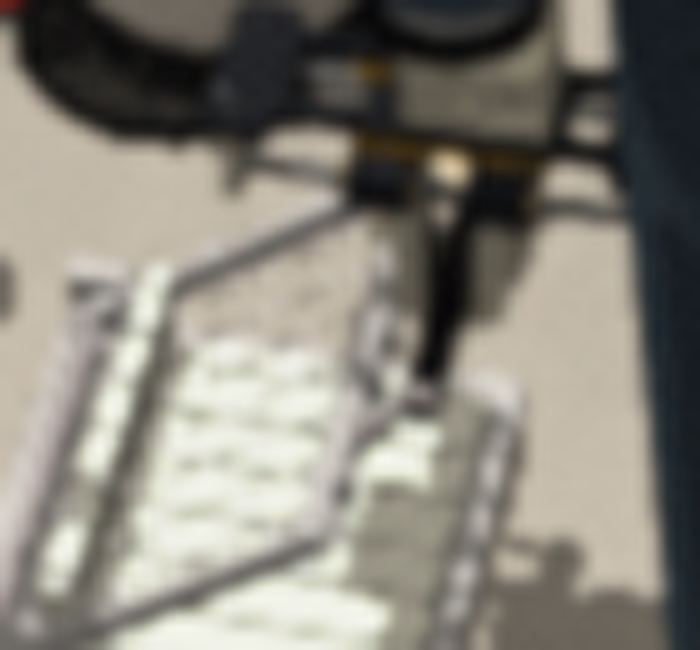

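```bash
python3 - <<'E'
from ang import *
px=lambda x,y,s,ox,oy:(x/s+ox-.45,y/s+oy-.45)
for q in((432,378),(428,390)): angle(px(464,252,5,190,145),px(*q,10,225,130),58,252,10,"handle end")
angle(px(395,300,5,190,145),px(325,530,10,225,130),56,207,8,"corner")
E
```

```text
handle end angle 40.0 radius 255.0 expect 252.2
handle end angle 39.0 radius 248.7 expect 252.2
corner angle 39.0 radius 212.5 expect 207.2
```

The images agree at about 39.5–40°. Last five degrees.

>>> apply_moves(
  motion=[
    [[-0.004,0.0033,0,0],[-0.008,0.0068,0,0],[-0.012,0.0104,0,0],[-0.0165,0.0148,0,0],[-0.0165,0.0148,0,0]],
  ],
)

```text
time: 24.6
eef_pos: [487.0, -241.6, 243.3]
eef_rot: [[-0.0, 0.982, 0.188], [-0.0, 0.188, -0.982], [-1.0, -0.0, 0.0]]
force: [-6.5, -2.0, 2.4]
opening: 17.3
```

>>> apply_moves(
  motion=[
    [[0,0,0,0],[0,0,0,0],[0,0,0,0],[0,0,0,0],[0,0,0,0]],
  ],
)

```text
time: 25.1
eef_pos: [486.5, -241.7, 242.7]
eef_rot: [[-0.001, 0.982, 0.188], [0.0, 0.188, -0.982], [-1.0, -0.001, -0.0]]
force: [-6.1, -2.6, 2.2]
opening: 17.1
```

```bash
python3 a.py; python3 - <<'E'
from h import *
d=robot.get_image("side"); crop(d,225,125,295,190,10,"pics/side_13.png")
crop(d,150,150,310,350,3,"pics/side_13b.png")
E
```

```text
t 25.1 angle by z 47.21887086874187 dy 80.64872305478895 expected 88.18123507465336 F [-6.08212743 -2.59381782  2.24075701] 17.05352308328803
remaining tool x 6.486327776214807 y -7.301076121797877 from meas 0.25127694521106037
```

View pics/side_13.png

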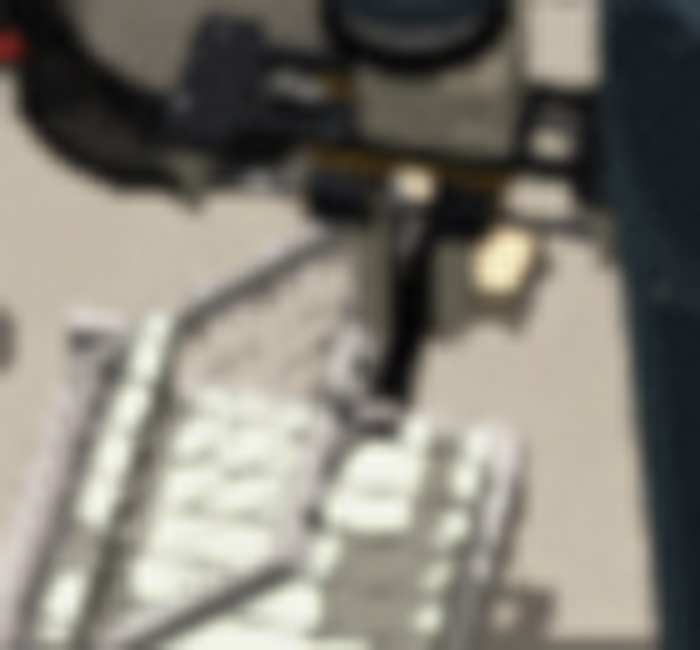

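View pics/side_13b.png

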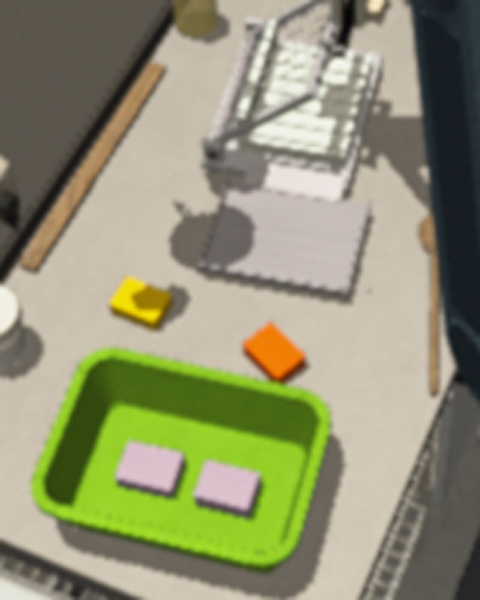

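```bash
python3 - <<'E'
from ang import *
px=lambda x,y,s,ox,oy:(x/s+ox-.45,y/s+oy-.45)
for q in((390,395),(390,408)): angle(px(464,252,5,190,145),px(*q,10,225,125),58,252,10,"handle end")
angle(px(395,300,5,190,145),px(295,560,10,225,125),56,207,8,"corner")
# dy sensitivity if cutter arc: radial compress ~
for r in(250,252,254): 
    from scipy.optimize import brentq
    print(r,np.degrees(brentq(lambda a:-r*np.cos(a)+10*np.sin(a)+r-80.65,0,1.3)))
d=robot.get_image("top"); crop(d,230,110,330,240,6,"pics/top_13.png")
E
```

```text
handle end angle 45.3 radius 254.1 expect 252.2
handle end angle 44.1 radius 248.4 expect 252.2
corner angle 43.1 radius 210.2 expect 207.2
250 45.110731876286856
252 44.9287780735163
254 44.74905642137786
```

View pics/top_13.png

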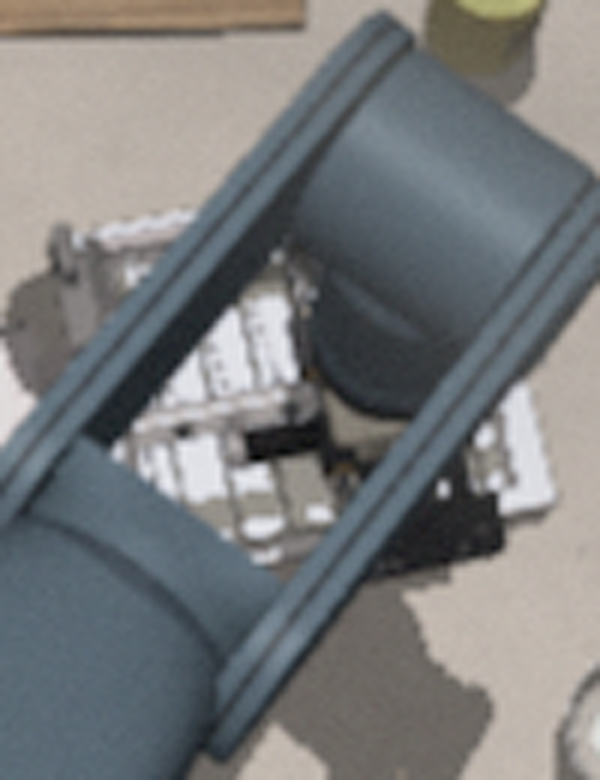

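```bash
python3 - <<'E'
import ang,pickle
from ang import *
ang.d=pickle.load(open("d0.pkl","rb"))["top"]
d=ang.d
# ray nearly in plane cy for top cam -> use fixed x-z via band: intersect handle pixel with height from arc
from scipy.optimize import brentq
u0=np.array([274.0,218.2]);P0=onz(d,*u0,58)
f=lambda a:np.array([-252*np.cos(a)+10*np.sin(a)+252,252*np.sin(a)+10*np.cos(a)-10])
for a in (40,42,44,45,46,48):
    g=f(np.radians(a)); print(a,((proj(d,P0+cx*g[0]+[0,0,g[1]])-[230,110]+.4)*6).round(1))
s=robot.sense();print(s["time"],s["eef_pos"],s["force"],s["opening"])
E
```

```text
40 [251.1 479.3]
42 [248.9 465.1]
44 [246.6 450.4]
45 [245.4 443. ]
46 [244.2 435.4]
48 [241.6 419.9]
25.2 [ 486.42900748 -241.71844457  242.74443729] [-5.63954287 -2.16800981  1.75854559] 17.002693442192086
```

Top view gives 44.5–45°, travel gives 44.9° and the side view 44–45°. The pose and opening are steady, so I'm handing in.

```bash
python3 -c "
from cell import robot
print(robot.job_done()); s=robot.sense(); print(s['time'],s['eef_pos'],s['opening'],s['force'])"
```

```text
the job is handed in; nothing more can be done
None
the job is handed in; nothing more can be done
```

Both lavender bars are in the green tub, and the gripper is holding the cutter's frame open by its handle at about 45 degrees. I handed the job in at 25 s.

- **Bars:** each was set down with about 6 N of contact. The last side view shows both flat on the tub floor, about 30 mm apart. The tub is upright and the tray is empty. The orange and yellow look-alikes were not touched.
- **Frame angle:** my last checks disagree slightly.
  - Gripper travel gives 44.9°.
  - The handle end reads 44.1–45.3° in the side view and about 44.5–45° in the top view.
  - The frame corner is blurred and reads 43.1°.
  - Gripper height alone would give 47.2°, but I discounted it: the handle seems to have rolled several millimetres down between the pads during the lift.
- **Grip:** steady at 17 mm opening on the 18 mm handle. About 6 N of side force remained, well under the limits. The last readings are from just before hand-in; the robot gave none afterwards.

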